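Level the bed of a small proof press

TASK

Lay the spirit level between the two wooden strips on the bed of the small proof press and slide it under the roller until its end is against the stop block, then let go of it. Turn the black levelling-foot knob until the bubble sits between the two lines of the vial. Finish while holding: press the level firmly but not hard down onto the bed with the fingers, bubble still centred, and keep pressing; leave the hand roller, the ink jar and the carved block alone.

Things in the scene. Friction and masses are not known exactly. Their poses are not given: they have to be found in the camera images.
- level_mid (a point): centre (half-way up) of the loose aluminium spirit level, a bar 140 mm long (its x axis), 24 mm wide (y), 36 mm high (z), about 0.2 kg, with parallel sides. It starts on the table, vial up. The vial is in the middle of its top, within 24 mm of the middle along x
- level: the same level, origin at the centre of its underside. It works either way round. Its top is flush and solid from 24 to 70 mm either side of the middle: press there, about 32 mm from the middle on the side away from the roller. 8 to 10 N is a firm press, over 40 N too hard
- bubble (a joint): the bubble's offset from the middle of the vial along the level's x, in m (-0.014 to 0.014). It drifts to the higher end, about 0.5 mm per mrad of tilt, and settles in about 1.5 s. The pale bubble is 12 mm long, the black lines 18 mm apart: between them means within 3 mm of the middle. Of use once the level lies on the bed
- bed_home (a point): point on the press bed's top face under the middle of the level when home, about 50 mm over the table; y along the strips to roller and stop, x across, z up. Two wooden strips 8 mm high, inner faces 17 mm either side (x), run from y = -120 to 70 mm. The stop block's face is at y = 70 mm, 20 mm high
- bed: the tilting steel bed, 130 mm (x) by 220 mm (y, from -140 to 80 mm of bed_home). Its origin lies on its hinge line (along x), 70 mm along y from bed_home and 10 mm below its top face; axes as bed_home. The knob end starts too low, by 10 to 28 mrad
- roller_mid (a point): middle of the axis of the fixed rubber roller over the bed: 36 mm in diameter, along x, 55 mm along y from bed_home and 66 mm over the bed top, so about 48 mm is free under it. Its two side cheeks stand 73 to 87 mm either side (x), 25 mm either way in y, up to 20 mm above this point
- foot_grip (a point): on the axis of the levelling-foot knob at the height to grip, about 80 mm over the table, 180 mm from bed_home along the bed's -y. The knob is a black upright bar grip 46 mm long (its x), 12 mm thick (its y, the way to pinch), from 15 mm below to 11 mm above this point; it keeps its height as it turns
- foot (a joint): knob angle in rad, growing clockwise seen from above; clockwise raises the knob end of the bed, 18 mrad of tilt per rad. Stops at -1.6 and 1.0. The press does not stand quite level, so find the right angle with the bubble (0.6 to 1.5 rad clockwise of the start). Stiff (0.1 N m), stays where left
- brayer: bystander: hand roller, rubber roll 36 mm thick and 90 mm long on a wire fork with a wooden handle, about 150 mm long overall; origin on the table under the middle of its rubber roll
- ink_jar: bystander: closed ink jar 60 mm across and 60 mm high; origin at the centre of its underside
- woodblock: bystander: flat carved printing block 100 x 100 x 22 mm; origin at the centre of its underside
There are look-alikes about, which are no part of the job. What is meant by the level is not pink or turquoise, and is the smaller of those in its own colour.

How it is judged:
By the outcome, as a careful person would: the job done as asked, in the order asked, and still so for the second after the job is handed in, while the arm keeps its last pose, push and grip.
It also fails if it takes over 61 s, if anything falls off the work surface, if the arm or the gripper's body presses on something with over 40 N, if the wrist force passes 120 N, or if a joint passes its speed limit or range.

ROBOT

A 6-joint arm with a two-finger parallel gripper is mounted at the origin on the work surface. World frame = base frame: x ahead of the robot, y to its left, z up, the work surface at z = 0. Lengths are in m, angles in rad, forces in N, time in s.
With the tool pointing down it reaches from about 0.425 to 0.95 m from the base axis. Payload 3.5 kg.
Tool frame: the origin (TCP) lies on the centre line of the jaws, within the pads' length; the fingertips stand 11 mm ahead of it and the grasp point (between the pads) lies 8 mm behind it; y points along the fingers, x is the direction in which the jaws open and shut, and the axes are right-handed (so a half turn about y gives the same grasp; the last joint's range is limited). The gripper opens to 85 mm and grips with 20 to 120 N. Pads are 22 mm wide; open, the fingers measure 114 mm over their backs; the gripper's body (76 mm by 85 mm) begins 54 mm behind the grasp point. The pads swing forward as they close: fully open they stand 13 mm farther back than shut.
Start: joints at [1.002, 0.286, 1.577, -0, 1.279, -0.15], TCP at [0.274, 0.617, 0.242] pointing down, gripper open.
Joint ranges: [-2.77, 2.77], [-0.9, 2.22], [0.21, 2.48], [-1.53, 4.67], [0.24, 2.81], [-2.84, 2.84]. Speed limits (rad/s): [2.79, 2.79, 3.14, 3.14, 3.14, 3.14].

INTERFACE

Orientations are given as a unit quaternion [x, y, z, w].
In Python, from plant import get_state, read_camera, sign_off gives the robot as it stands.
- The arm moves only by the shell command python3 -m inch 'ROWS' [FORCE]. ROWS is JSON, a list of rows, each an object of numbers: "ax", "ay", "az": the turn, a rotation vector about the tool's x, y, z in rad; "x", "y", "z": the shift along the tool's x, y, z in mm; "hand": the closure, from -1 (fully open) to 1 (shut). In form: [{"ax": .., "ay": .., "az": .., "x": .., "y": .., "z": .., "hand": ..}, ...]. A call has 1 to 5 rows; each row shifts and turns the commanded pose from where the row before left it, along the tool's axes as they then stand; what a row does not reach is not made up. A row lasts 1/12 s, in which the tool goes at most 41.7 mm and 7.16 degrees, less where a joint would pass 70% of its speed; a pose out of reach is approached as far as the arm can. A call with a gripper value outside its range is refused whole. The fingers move at their own pace and stop on an object; FORCE is the grip in N (left out, the last holds). Time passes only in rows, so rows that do not move let the fingers close. It gives the time, the measured TCP pose, the force and the opening at its end, in the units of the state.
- get_state(): the state, without advancing time (a new reading comes with each control period).
- read_camera(name): name is "scene" or "top" or "wrist"; returns a dict with "img" (480x640x3 uint8, red, green, blue), "fov_y" (degrees; the focal length in pixels is half the picture's height over the tangent of half this angle, whatever the lens; pixels are square), "cx", "cy" (the principal point, pixels), "T" (4x4, takes a point from camera to world coordinates); the wrist camera has in their place "T_tool_cam" (4x4, takes a point from camera to tool coordinates, whose origin is the TCP and whose axes are the tool frame's). Camera axes: x right, y down, z forward; pixel columns grow to the right and rows downward; lengths in m; the calibration is good to about 2 mm. A picture is of the moment at which its call begins: read the wrist's pose just before it. There is no depth.
- sign_off(): hands the job in, once; it reports no verdict.
The state is a dict: "time": time; "qpos": joint angles; "dq": joint speeds; "joint_efforts": joint torques, N m; "eef_pos": TCP position; "tcp_rot": TCP orientation; "contact_force": force on the tool from outside, world axes, zero at the start; "wrist_torque": the same for the moment, N m; "opening": opening from 0.0 (shut) to 1.0 (fully open).
Only numpy, scipy, OpenCV 4.12 (cv2) and the standard library are available. Lean on these libraries where they do the work, as an engineer would, in place of code of your own. Each camera call takes 0.05 s, during which the arm holds its last target. There are 200 camera calls.

## Working session

There is one attempt and no reset: what is moved stays moved. The work goes in short steps, Python scripts to look and compute and a shell command to move; the robot and the scene stay as the last step left them, time stands still between calls to the robot, and variables do not carry over. Pictures are saved under pics/ and viewed, about 8 in all and at most 12, crops included, and the job is handed in when it is done.

```bash
mkdir -p pics; ls; python3 - <<'E'
from plant import *
import cv2,numpy as np
for n in("scene","top"):
    c=read_camera(n);cv2.imwrite(f"pics/{n}0.png",c["img"][:,:,::-1]);np.save(f"pics/{n}0T.npy",c["T"]);print(n,c["fov_y"],c["cx"],c["cy"],np.round(c["T"],3).tolist())
s=get_state();print(s)
E
```

```text
pics
scene 55.48530965004249 326.3854183699856 240.91012815546162 [[-0.885, 0.395, -0.248, 0.784], [0.466, 0.742, -0.482, 0.502], [-0.007, -0.542, -0.84, 0.966], [0.0, 0.0, 0.0, 1.0]]
top 43.05119877491539 328.6904904178427 235.52640930420114 [[-0.021, -0.986, 0.165, 0.313], [-1.0, 0.02, -0.006, -0.0], [0.002, -0.165, -0.986, 1.513], [0.0, 0.0, 0.0, 1.0]]
{'time': 0.1, 'qpos': array([ 1.00199596e+00,  2.87132369e-01,  1.57803749e+00, -2.28869775e-05,
        1.27862097e+00, -1.50011022e-01]), 'dq': array([ 0.00214833, -0.00164829, -0.00518154,  0.00060666, -0.00122809,
       -0.00059187]), 'joint_efforts': array([ 5.14456442e-04, -4.07288969e+01, -2.93701583e+01, -2.23322863e-04,
        3.31581694e-03,  4.07020320e-05]), 'eef_pos': array([0.27416134, 0.61618163, 0.24104488]), 'tcp_rot': array([ 0.59333895,  0.38444176, -0.38585079, -0.59268254]), 'contact_force': array([ 0.0513732 , -0.28475699,  0.81904987]), 'wrist_torque': array([ 0.01273976, -0.02600142,  0.02407323]), 'opening': 1.0011069874226033}
```

View pics/scene0.png

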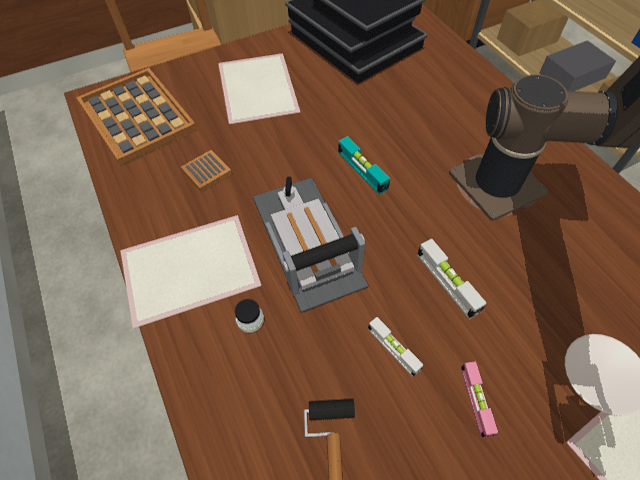

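View pics/top0.png

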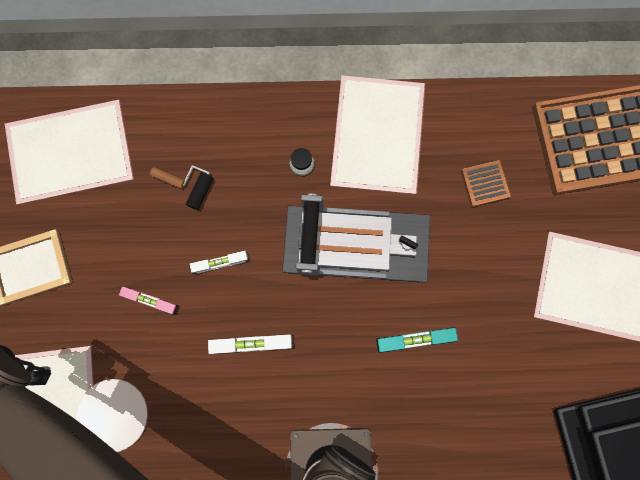

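Candidates (top image): large white level (250,343), small white level (218,262), pink (148,299) and turquoise (417,340). I choose the small white one at (218,262), which is at (396,346) in the scene image. The carved block is at (486,183), the jar at (301,161) and the brayer at (195,188).

```bash
cat > h.py <<'E'
import numpy as np,cv2
from plant import *
from scipy.spatial.transform import Rotation as R
def cam(n):
    s=get_state();c=read_camera(n)
    c["f"]=240/np.tan(np.radians(c["fov_y"]/2))
    if n=="wrist":
        T=np.eye(4);T[:3,:3]=R.from_quat(s["tcp_rot"]).as_matrix();T[:3,3]=s["eef_pos"];c["T"]=T@c["T_tool_cam"]
    return c
def proj(c,p):
    p=np.atleast_2d(p);q=(p-c["T"][:3,3])@c["T"][:3,:3]
    return q[:,:2]/q[:,2:]*c["f"]+[c["cx"],c["cy"]]
def back(c,uv,z):
    uv=np.atleast_2d(uv);d=np.c_[(uv-[c["cx"],c["cy"]])/c["f"],np.ones(len(uv))]@c["T"][:3,:3].T
    o=c["T"][:3,3];return o+d*((z-o[2])/d[:,2:])
def crop(c,x0,y0,x1,y1,k):
    return cv2.resize(c["img"][y0:y1,x0:x1,::-1],None,fx=k,fy=k,interpolation=cv2.INTER_CUBIC)
E
python3 - <<'E'
from h import *
t=cam("top");s=cam("scene")
im=np.zeros((600,780,3),np.uint8)
im[:300]=crop(t,180,190,440,290,3);im[300:,:390]=crop(s,250,230,445,380,2);im[300:,390:]=crop(s,250,180,380,280,3)
cv2.imwrite("pics/m1.png",im)
m=(t["img"].min(2)>150).astype(np.uint8);m[:,:185]=0;m[:,252:]=0;m[:245]=0;m[280:]=0
p=np.argwhere(m)[:,::-1].astype(np.float32);r=cv2.minAreaRect(p);b=cv2.boxPoints(r);print(r)
print(back(t,b,0.036).round(4))
E
```

```text
((218.12457275390625, 262.0295104980469), (11.22292709350586, 57.030792236328125), 76.75948333740234)
[[0.498  0.3334 0.036 ]
 [0.5274 0.198  0.036 ]
 [0.5003 0.1916 0.036 ]
 [0.4711 0.3267 0.036 ]]
```

View pics/m1.png

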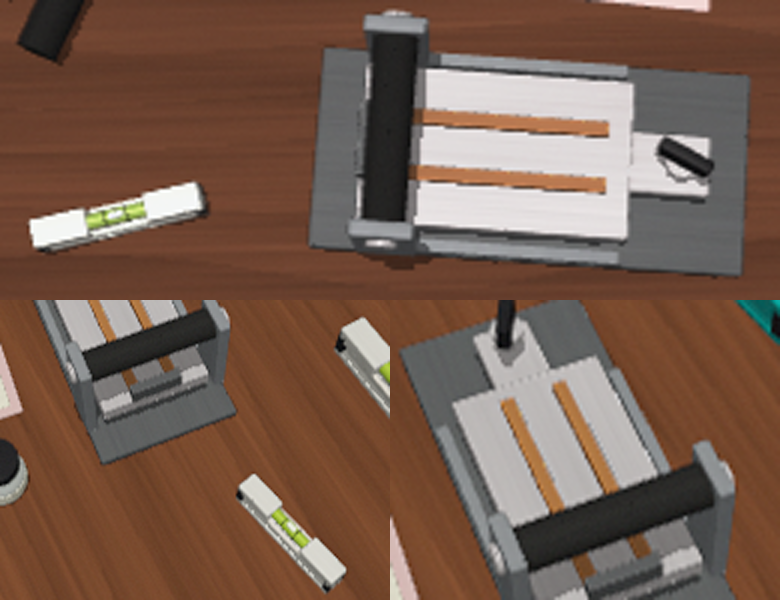

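The montage confirms the small white level with its vial up: top-image centre (218,262), about 138 x 27 mm. The strips' knob ends are at crop (608,129) and (606,185), and the knob is at crop (686,157).

```bash
python3 - <<'E'
from h import *
t=cam("top")
f=lambda pts,z:back(t,np.array(pts,float)/3+[180,190],z)
S=f([(608,122),(608,136),(606,178),(606,192)],.054);print("strip ends",S.round(4)[:,:2].tolist())
S2=f([(424,110),(424,123),(416,167),(416,180)],.0575);print("strip at roller",S2.round(4)[:,:2].tolist())
d=(S2.mean(0)-S.mean(0))[:2];
B=f([(634,83),(627,240)],.046);print("bed end",B.round(4)[:,:2].tolist())
print("knob top c",f([(686,157)],.091).round(4)); 
K=f([(661,144),(711,170)],.091);print("knob",K.round(4).tolist())
C=f([(396,22),(379,233)],.05+.066+.02);print("cheeks",C.round(4).tolist())
R_=f([(372,127),(408,127)],.116);print("roller sides",R_.round(4).tolist())
P=f([(323,48),(748,75),(741,274),(310,247)],.006);print("plate",P.round(4)[:,:2].tolist())
# scene cam stereo check: strip ends (scene crop right, x3 from 250,180)
s=cam("scene");g=np.array([(509,402),(560,385)],float);g=(g-[390,300])/3+[250,180]
print("scene strips",back(s,g,.054).round(4)[:,:2].tolist())
kn=(np.array([(505,345)],float)-[390,300])/3+[250,180];print(kn)
st=get_state();print(R.from_quat(st["tcp_rot"]).as_matrix().round(3))
c=cam("wrist");print(c["T_tool_cam"].round(3).tolist(),c["fov_y"])
E
```

```text
strip ends [[0.5655, -0.1404], [0.5539, -0.14], [0.5196, -0.1371], [0.5082, -0.1367]]
strip at roller [[0.5778, 0.0087], [0.5671, 0.0089], [0.5312, 0.0161], [0.5207, 0.0162]]
bed end [[0.5988, -0.1636], [0.4699, -0.153]]
knob top c [[ 0.5298 -0.1973  0.091 ]]
knob [[0.5406, -0.178, 0.091], [0.519, -0.2166, 0.091]]
cheeks [[0.6331, 0.0285, 0.136], [0.4695, 0.0441, 0.136]]
roller sides [[0.5546, 0.049, 0.116], [0.554, 0.021, 0.116]]
plate [[0.6421, 0.0932], [0.6115, -0.2643], [0.444, -0.2504], [0.4738, 0.1057]]
scene strips [[0.5587, -0.1345], [0.5138, -0.1304]]
[[288.33333333 195.        ]]
[[ 0.407 -0.    -0.914]
 [ 0.914 -0.001  0.407]
 [-0.001 -1.     0.   ]]
[[1.0, -0.0, 0.0, -0.0], [-0.001, -0.28, 0.96, -0.131], [-0.0, -0.96, -0.28, 0.072], [0.0, 0.0, 0.0, 1.0]] 59.06104361628769
```

```bash
python3 -m inch '[{"ay":0.12},{"ay":0.12},{"ay":0.12},{"ay":0.12},{"ay":0.12}]'
python3 -m inch '[{"ay":0.113},{"ay":0.113},{"ay":0.113},{"x":12,"z":-30},{"x":12,"z":-36}]'
python3 -m inch '[{"x":12,"z":-36},{"x":12,"z":-36},{"x":12,"z":-36},{"x":12,"z":-36},{"x":12,"z":-36}]'
python3 -m inch '[{"x":12,"z":-36},{"x":12,"z":-36},{"x":12,"z":-36},{"x":12,"z":-36,"y":20},{"y":30}]'
```

```text
validation failed for argument at $[0]...
validation failed for argument at $[0]...
validation failed for argument at $[0]...
validation failed for argument at $[0]...
```

```bash
python3 -m inch '[{"ax":0,"ay":0.12,"az":0,"x":0,"y":0,"z":0,"hand":-1},{"ax":0,"ay":0.12,"az":0,"x":0,"y":0,"z":0,"hand":-1},{"ax":0,"ay":0.12,"az":0,"x":0,"y":0,"z":0,"hand":-1},{"ax":0,"ay":0.12,"az":0,"x":0,"y":0,"z":0,"hand":-1},{"ax":0,"ay":0.12,"az":0,"x":0,"y":0,"z":0,"hand":-1}]'
```

```text
time: 0.77
eef_pos: [0.2745, 0.6166, 0.2423]
tcp_rot: [0.681, 0.191, -0.191, -0.681]
contact_force: [-0.0, -0.3, 0.6]
opening: 0.999
```

All keys are needed. Next: the rest of the turn, then travel.

```bash
python3 -m inch '[{"ax":0,"ay":0.113,"az":0,"x":0,"y":0,"z":0,"hand":-1},{"ax":0,"ay":0.113,"az":0,"x":0,"y":0,"z":0,"hand":-1},{"ax":0,"ay":0.113,"az":0,"x":0,"y":0,"z":0,"hand":-1},{"ax":0,"ay":0,"az":0,"x":12,"y":0,"z":-30,"hand":-1},{"ax":0,"ay":0,"az":0,"x":12,"y":0,"z":-36,"hand":-1}]'
python3 -m inch '[{"ax":0,"ay":0,"az":0,"x":12,"y":0,"z":-36,"hand":-1},{"ax":0,"ay":0,"az":0,"x":12,"y":0,"z":-36,"hand":-1},{"ax":0,"ay":0,"az":0,"x":12,"y":0,"z":-36,"hand":-1},{"ax":0,"ay":0,"az":0,"x":12,"y":0,"z":-36,"hand":-1},{"ax":0,"ay":0,"az":0,"x":12,"y":0,"z":-36,"hand":-1}]'
python3 -m inch '[{"ax":0,"ay":0,"az":0,"x":12,"y":0,"z":-36,"hand":-1},{"ax":0,"ay":0,"az":0,"x":12,"y":0,"z":-36,"hand":-1},{"ax":0,"ay":0,"az":0,"x":12,"y":0,"z":-36,"hand":-1},{"ax":0,"ay":0,"az":0,"x":12,"y":20,"z":-36,"hand":-1},{"ax":0,"ay":0,"az":0,"x":0,"y":40,"z":0,"hand":-1}]'
python3 -m inch '[{"ax":0,"ay":0,"az":0,"x":0,"y":20,"z":0,"hand":-1},{"ax":0,"ay":0,"az":0,"x":0,"y":0,"z":0,"hand":-1}]'
python3 - <<'E'
from h import *
s=get_state();M=R.from_quat(s["tcp_rot"]).as_matrix();print(s["eef_pos"].round(4),np.degrees(np.arctan2(M[1,0],M[0,0])),M.round(3)[:,1])
c=cam("wrist");cv2.imwrite("pics/w1.png",c["img"][:,:,::-1])
m=(c["img"].min(2)>150).astype(np.uint8);n,l,st,ce=cv2.connectedComponentsWithStats(m)
for i in range(1,n):
    if st[i,4]>300:
        r=cv2.minAreaRect(np.argwhere(l==i)[:,::-1].astype(np.float32));print(st[i],back(c,cv2.boxPoints(r),.036)[:,:2].round(4).tolist())
E
```

```text
time: 1.18
eef_pos: [0.3112, 0.5579, 0.2422]
tcp_rot: [-0.703, -0.076, 0.076, 0.703]
contact_force: [0.5, 0.4, 0.1]
opening: 0.996
time: 1.6
eef_pos: [0.4091, 0.3924, 0.2425]
tcp_rot: [-0.703, -0.075, 0.075, 0.703]
contact_force: [0.6, 0.1, -0.0]
opening: 0.999
time: 2.02
eef_pos: [0.4925, 0.2609, 0.1891]
tcp_rot: [-0.703, -0.079, 0.068, 0.704]
contact_force: [0.9, 1.1, -0.3]
opening: 1.002
time: 2.18
eef_pos: [0.4823, 0.2622, 0.1571]
tcp_rot: [0.704, 0.071, -0.078, -0.702]
contact_force: [-1.1, -0.2, -0.6]
opening: 1.0
[0.4823 0.2622 0.1571] 12.089872991997165 [-0.01  -0.003 -1.   ]
[ 332  112   45  219 7451] [[0.5028, 0.1946], [0.4734, 0.3311], [0.4976, 0.3361], [0.5308, 0.2006]]
[    0   123    81   269 14178] [[0.2852, 0.2844], [0.331, 0.2942], [0.3407, 0.1096], [0.2852, 0.0972]]
[  1 276  16  26 365] [[0.2858, 0.1865], [0.2954, 0.1886], [0.2956, 0.1705], [0.2859, 0.1684]]
```

View pics/w1.png

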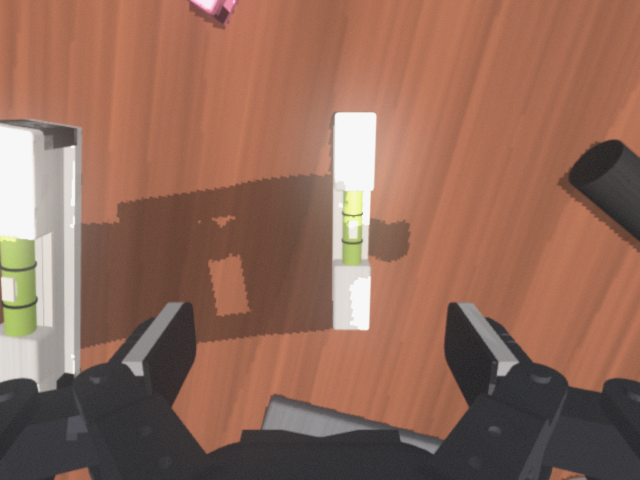

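The wrist view shows the small level between the jaws: ends at (355,113) and (351,329), vial at (352,225), jaws clear. It agrees with the top camera within about 3 mm. Going in to grasp 36 mm toward the near end.

```bash
python3 -m inch '[{"ax":0,"ay":0,"az":-0.01,"x":0,"y":0,"z":0,"hand":-1},{"ax":0,"ay":0,"az":0,"x":9,"y":15,"z":-19,"hand":-1},{"ax":0,"ay":0,"az":0,"x":9,"y":15,"z":-19,"hand":-1},{"ax":0,"ay":0,"az":0,"x":0,"y":25,"z":0,"hand":-1},{"ax":0,"ay":0,"az":0,"x":0,"y":20,"z":0,"hand":-1}]'
python3 -m inch '[{"ax":0,"ay":0,"az":0,"x":0,"y":20,"z":0,"hand":-1},{"ax":0,"ay":0,"az":0,"x":0,"y":20,"z":0,"hand":-1},{"ax":0,"ay":0,"az":0,"x":0,"y":10,"z":0,"hand":-1},{"ax":0,"ay":0,"az":0,"x":0,"y":0,"z":0,"hand":-1}]'
python3 - <<'E'
from h import *
s=get_state();M=R.from_quat(s["tcp_rot"]).as_matrix();print(s["eef_pos"].round(4),np.degrees(np.arctan2(M[1,0],M[0,0])),M.round(3)[:,1])
c=cam("wrist");cv2.imwrite("pics/w2.png",c["img"][:,:,::-1])
E
```

```text
time: 2.65
eef_pos: [0.5144, 0.2316, 0.0906]
tcp_rot: [-0.702, -0.081, 0.069, 0.704]
contact_force: [-0.2, -0.4, 0.3]
opening: 1.0
time: 2.98
eef_pos: [0.5118, 0.2317, 0.0376]
tcp_rot: [-0.703, -0.079, 0.072, 0.703]
contact_force: [-0.2, 0.4, 0.3]
opening: 0.995
[0.5118 0.2317 0.0376] 12.263785054081325 [ 0.009  0.002 -1.   ]
```

```bash
python3 -m inch '[{"ax":0,"ay":0,"az":0.009,"x":-4,"y":7,"z":-2,"hand":-1},{"ax":0,"ay":0,"az":0,"x":0,"y":7,"z":0,"hand":-1},{"ax":0,"ay":0,"az":0,"x":0,"y":0,"z":0,"hand":-1},{"ax":0,"ay":0,"az":0,"x":0,"y":0,"z":0,"hand":-1}]'
python3 - <<'E'
from h import *
s=get_state();M=R.from_quat(s["tcp_rot"]).as_matrix();print(s["eef_pos"].round(4),np.degrees(np.arctan2(M[1,0],M[0,0])),M.round(3)[:,1])
E
python3 -m inch '[{"ax":0,"ay":0,"az":0,"x":0,"y":0,"z":0,"hand":1},{"ax":0,"ay":0,"az":0,"x":0,"y":0,"z":0,"hand":1},{"ax":0,"ay":0,"az":0,"x":0,"y":0,"z":0,"hand":1},{"ax":0,"ay":0,"az":0,"x":0,"y":0,"z":0,"hand":1},{"ax":0,"ay":0,"az":0,"x":0,"y":0,"z":0,"hand":1}]' 60
python3 -m inch '[{"ax":0,"ay":0,"az":0,"x":0,"y":0,"z":0,"hand":1},{"ax":0,"ay":0,"az":0,"x":0,"y":0,"z":0,"hand":1},{"ax":0,"ay":0,"az":0,"x":0,"y":0,"z":0,"hand":1},{"ax":0,"ay":0,"az":0,"x":0,"y":0,"z":0,"hand":1}]'
python3 - <<'E'
from h import *
s=get_state();M=R.from_quat(s["tcp_rot"]).as_matrix();print(s["eef_pos"].round(4),np.degrees(np.arctan2(M[1,0],M[0,0])),M.round(3)[:,1])
c=cam("wrist");cv2.imwrite("pics/w3.png",c["img"][:,:,::-1])
E
```

```text
time: 3.37
eef_pos: [0.5087, 0.2284, 0.0241]
tcp_rot: [-0.703, -0.075, 0.075, 0.703]
contact_force: [0.4, 0.3, -0.1]
opening: 1.0
[0.5087 0.2284 0.0241] 12.199785220111073 [ 0.001  0.    -1.   ]
time: 3.78
eef_pos: [0.5089, 0.2285, 0.0242]
tcp_rot: [-0.703, -0.076, 0.075, 0.703]
contact_force: [-0.5, 0.3, 0.5]
opening: 0.296
time: 4.12
eef_pos: [0.5093, 0.2285, 0.0244]
tcp_rot: [-0.703, -0.076, 0.074, 0.703]
contact_force: [1.2, -0.3, 1.8]
opening: 0.267
[0.5093 0.2285 0.0244] 12.201937501822632 [ 0.002  0.    -1.   ]
```

View pics/w3.png

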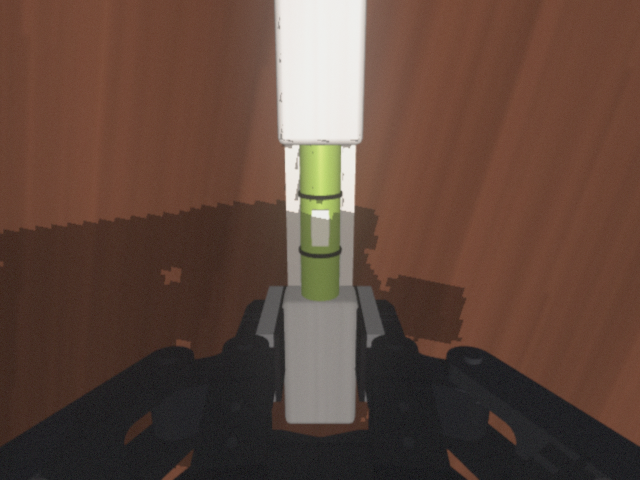

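Gripped: lines at (320,195) and (320,252), level straight in the jaws. Lift, turn 17°, and carry over the press.

```bash
python3 - <<'E'
from h import *
c=cam("wrist");s=get_state()
p=back(c,[(320,222),(320,422),(320,143),(320,289)],.036);M=R.from_quat(s["tcp_rot"]).as_matrix()
print(((p-s["eef_pos"])@M*1000).round(1))
E
python3 -m inch '[{"ax":0,"ay":0,"az":0,"x":0,"y":-15,"z":0,"hand":1},{"ax":0,"ay":0,"az":0,"x":0,"y":-36,"z":0,"hand":1},{"ax":0,"ay":0,"az":0,"x":0,"y":-36,"z":0,"hand":1},{"ax":0,"ay":0,"az":0,"x":0,"y":-36,"z":0,"hand":1},{"ax":0,"ay":0.06,"az":0,"x":0,"y":-30,"z":0,"hand":1}]'
python3 -m inch '[{"ax":0,"ay":0.06,"az":0,"x":0,"y":-20,"z":0,"hand":1},{"ax":0,"ay":0.06,"az":0,"x":0,"y":0,"z":0,"hand":1},{"ax":0,"ay":0.06,"az":0,"x":0,"y":0,"z":0,"hand":1},{"ax":0,"ay":0.057,"az":0,"x":0,"y":0,"z":0,"hand":1},{"ax":0,"ay":0,"az":0,"x":2,"y":0,"z":-15,"hand":1}]'
python3 -m inch '[{"ax":0,"ay":0,"az":0,"x":6,"y":0,"z":-32,"hand":1},{"ax":0,"ay":0,"az":0,"x":6,"y":0,"z":-32,"hand":1},{"ax":0,"ay":0,"az":0,"x":6,"y":0,"z":-32,"hand":1},{"ax":0,"ay":0,"az":0,"x":6,"y":0,"z":-32,"hand":1},{"ax":0,"ay":0,"az":0,"x":6,"y":0,"z":-32,"hand":1}]'
python3 -m inch '[{"ax":0,"ay":0,"az":0,"x":6,"y":0,"z":-32,"hand":1},{"ax":0,"ay":0,"az":0,"x":6,"y":0,"z":-32,"hand":1},{"ax":0,"ay":0,"az":0,"x":6,"y":0,"z":-32,"hand":1},{"ax":0,"ay":0,"az":0,"x":6,"y":0,"z":-32,"hand":1},{"ax":0,"ay":0,"az":0,"x":2,"y":0,"z":-31,"hand":1}]'
python3 -m inch '[{"ax":0,"ay":0,"az":0,"x":0,"y":0,"z":0,"hand":1},{"ax":0,"ay":0,"az":0,"x":0,"y":0,"z":0,"hand":1},{"ax":0,"ay":0,"az":0,"x":0,"y":0,"z":0,"hand":1}]'
python3 - <<'E'
from h import *
s=get_state();M=R.from_quat(s["tcp_rot"]).as_matrix();print(s["eef_pos"].round(4),np.degrees(np.arctan2(M[1,0],M[0,0])),M.round(3)[:,1])
c=cam("wrist");cv2.imwrite("pics/w4.png",c["img"][:,:,::-1])
c=cam("top");cv2.imwrite("pics/t4.png",crop(c,280,190,440,290,4))
E
```

```text
[[ -0.4 -11.6  39.2]
 [ -0.4 -11.6 -30.9]
 [ -0.4 -11.6  61.9]
 [ -0.4 -11.6  18. ]]
time: 4.63
eef_pos: [0.508, 0.2283, 0.1783]
tcp_rot: [0.705, 0.054, -0.054, -0.705]
contact_force: [-0.3, 0.2, -1.8]
opening: 0.266
time: 5.05
eef_pos: [0.5081, 0.2144, 0.1957]
tcp_rot: [-0.706, 0.03, -0.029, 0.707]
contact_force: [0.2, -0.6, -3.0]
opening: 0.264
time: 5.47
eef_pos: [0.5246, 0.0501, 0.1955]
tcp_rot: [-0.706, 0.03, -0.029, 0.707]
contact_force: [0.7, -0.1, -3.0]
opening: 0.269
time: 5.88
eef_pos: [0.5377, -0.1107, 0.1956]
tcp_rot: [-0.706, 0.03, -0.029, 0.707]
contact_force: [0.0, -0.6, -2.2]
opening: 0.268
time: 6.13
eef_pos: [0.5376, -0.1087, 0.1958]
tcp_rot: [-0.706, 0.03, -0.029, 0.707]
contact_force: [0.0, 0.7, -2.6]
opening: 0.265
[ 0.5376 -0.1087  0.1958] -4.842196097506235 [-0.001  0.002 -1.   ]
```

View pics/w4.png

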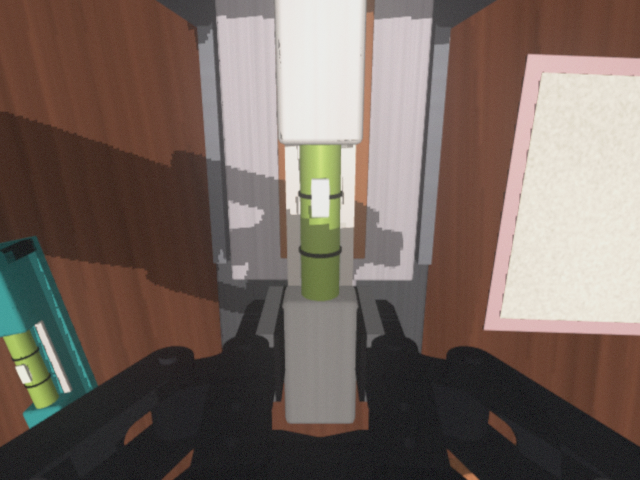

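The wrist view shows the level in the grip above the bed. Strip outer edges are at (280,257) and (366,257), bed-end corners at (233,279) and (412,279). Computing offsets.

```bash
python3 - <<'E'
from h import *
s=get_state();c=cam("wrist");M=R.from_quat(s["tcp_rot"]).as_matrix()
def t(uv,z):return ((back(c,uv,z)-s["eef_pos"])@M*1000).round(1)[:,[0,2]].tolist()
print("strip ends",t([(280,257),(366,257)],.054),"bed end",t([(233,279),(412,279)],.046),"bed far",t([(219,10),(432,10)],.049))
print(back(c,[(323,257)],.054),back(c,[(322.5,279)],.046))
E
```

```text
strip ends [[-27.8, -26.6], [31.1, -26.6]] bed end [[-62.7, -46.1], [65.4, -46.1]] bed far [[-60.5, 127.3], [66.2, 127.2]]
[[ 0.53732866 -0.13443634  0.054     ]] [[ 0.53544507 -0.15386887  0.046     ]]
```

```bash
python3 -m inch '[{"ax":0,"ay":0.004,"az":0,"x":2.3,"y":20,"z":0,"hand":1},{"ax":0,"ay":0,"az":0,"x":0,"y":30,"z":0,"hand":1},{"ax":0,"ay":0,"az":0,"x":0,"y":30,"z":0,"hand":1},{"ax":0,"ay":0,"az":0,"x":0,"y":25,"z":0,"hand":1},{"ax":0,"ay":0,"az":0,"x":0,"y":10,"z":0,"hand":1}]'
python3 -m inch '[{"ax":0,"ay":0,"az":0,"x":0,"y":2,"z":0,"hand":1},{"ax":0,"ay":0,"az":0,"x":0,"y":0,"z":0,"hand":1},{"ax":0,"ay":0,"az":0,"x":0,"y":0,"z":0,"hand":1},{"ax":0,"ay":0,"az":0,"x":0,"y":0,"z":0,"hand":1}]'
python3 - <<'E'
from h import *
s=get_state();M=R.from_quat(s["tcp_rot"]).as_matrix();print(s["eef_pos"].round(4),s["contact_force"].round(1),M.round(3)[:,1])
c=cam("wrist");cv2.imwrite("pics/w5.png",c["img"][:,:,::-1])
E
```

```text
time: 6.7
eef_pos: [0.5381, -0.1072, 0.0778]
tcp_rot: [-0.705, 0.033, -0.028, 0.707]
contact_force: [-0.8, -0.2, -2.8]
opening: 0.268
time: 7.03
eef_pos: [0.5424, -0.1098, 0.0823]
tcp_rot: [0.707, -0.029, 0.033, -0.706]
contact_force: [0.1, -1.6, -2.3]
opening: 0.269
[ 0.5424 -0.1098  0.0823] [ 0.1 -1.6 -2.3] [ 0.005 -0.001 -1.   ]
```

View pics/w5.png

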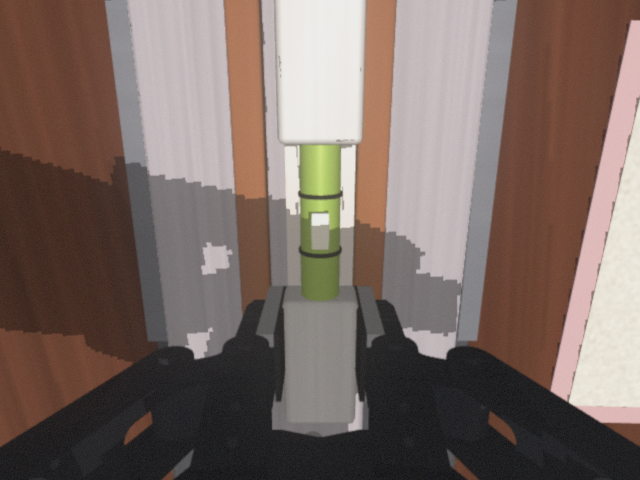

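Strip inner edges are at about (270,220) and (356,220), centre 313; the level's centre is at 320, so it sits about 2.7 mm too far along +x. Correct that and lower.

```bash
python3 -m inch '[{"ax":0,"ay":0,"az":0.005,"x":-2.7,"y":2,"z":0,"hand":1},{"ax":0,"ay":0,"az":0,"x":0,"y":2,"z":0,"hand":1},{"ax":0,"ay":0,"az":0,"x":0,"y":0,"z":0,"hand":1},{"ax":0,"ay":0,"az":0,"x":0,"y":0,"z":0,"hand":1},{"ax":0,"ay":0,"az":0,"x":0,"y":0,"z":0,"hand":1}]'
python3 -m inch '[{"ax":0,"ay":0,"az":0,"x":0,"y":1,"z":0,"hand":1},{"ax":0,"ay":0,"az":0,"x":0,"y":0,"z":0,"hand":1},{"ax":0,"ay":0,"az":0,"x":0,"y":0,"z":0,"hand":1}]'
python3 -m inch '[{"ax":0,"ay":0,"az":0,"x":0,"y":1,"z":0,"hand":1},{"ax":0,"ay":0,"az":0,"x":0,"y":0,"z":0,"hand":1},{"ax":0,"ay":0,"az":0,"x":0,"y":0,"z":0,"hand":1}]'
```

```text
time: 7.5
eef_pos: [0.5381, -0.1092, 0.076]
tcp_rot: [-0.706, 0.033, -0.03, 0.707]
contact_force: [0.3, 0.5, -2.2]
opening: 0.269
time: 7.75
eef_pos: [0.5381, -0.1092, 0.0749]
tcp_rot: [-0.706, 0.033, -0.03, 0.707]
contact_force: [0.3, 0.6, -1.8]
opening: 0.271
time: 8.0
eef_pos: [0.5381, -0.1092, 0.0739]
tcp_rot: [-0.706, 0.033, -0.03, 0.707]
contact_force: [0.5, -0.9, -1.7]
opening: 0.268
```

```bash
python3 -m inch '[{"ax":0,"ay":0,"az":0,"x":1.6,"y":0,"z":0,"hand":1},{"ax":0,"ay":0,"az":0,"x":0,"y":1,"z":0,"hand":1},{"ax":0,"ay":0,"az":0,"x":0,"y":0,"z":0,"hand":1},{"ax":0,"ay":0,"az":0,"x":0,"y":0,"z":0,"hand":1}]'
python3 -m inch '[{"ax":0,"ay":0,"az":0,"x":0,"y":1,"z":0,"hand":1},{"ax":0,"ay":0,"az":0,"x":0,"y":0,"z":0,"hand":1},{"ax":0,"ay":0,"az":0,"x":0,"y":0,"z":0,"hand":1}]'
python3 -m inch '[{"ax":0,"ay":0,"az":0,"x":0,"y":1,"z":0,"hand":1},{"ax":0,"ay":0,"az":0,"x":0,"y":0,"z":0,"hand":1},{"ax":0,"ay":0,"az":0,"x":0,"y":0,"z":0,"hand":1}]'
```

```text
time: 8.33
eef_pos: [0.54, -0.1094, 0.0732]
tcp_rot: [-0.706, 0.032, -0.03, 0.707]
contact_force: [0.1, -1.4, -1.6]
opening: 0.266
time: 8.58
eef_pos: [0.5401, -0.1096, 0.0726]
tcp_rot: [-0.706, 0.032, -0.03, 0.707]
contact_force: [-0.9, -0.3, 1.2]
opening: 0.263
time: 8.83
eef_pos: [0.5402, -0.1097, 0.072]
tcp_rot: [-0.706, 0.032, -0.03, 0.706]
contact_force: [-1.0, -0.8, 4.9]
opening: 0.27
```

```bash
python3 -m inch '[{"ax":0,"ay":0,"az":0,"x":0,"y":-1,"z":0,"hand":0.2},{"ax":0,"ay":0,"az":0,"x":0,"y":0,"z":0,"hand":0.2},{"ax":0,"ay":0,"az":0,"x":0,"y":0,"z":0,"hand":0.2},{"ax":0,"ay":0,"az":0,"x":0,"y":0,"z":0,"hand":0.2},{"ax":0,"ay":0,"az":0,"x":0,"y":0,"z":0,"hand":0.2}]'
python3 - <<'E'
from h import *
s=get_state();M=R.from_quat(s["tcp_rot"]).as_matrix();print(s["eef_pos"].round(4),s["contact_force"].round(1),M.round(3)[:,1])
c=cam("wrist");cv2.imwrite("pics/w6.png",c["img"][:,:,::-1])
E
```

```text
time: 9.25
eef_pos: [0.5394, -0.1091, 0.0716]
tcp_rot: [-0.706, 0.033, -0.029, 0.707]
contact_force: [0.0, -0.3, 0.8]
opening: 0.401
[ 0.5394 -0.1091  0.0716] [ 0.  -0.3  0.8] [-0.005  0.001 -1.   ]
```

View pics/w6.png

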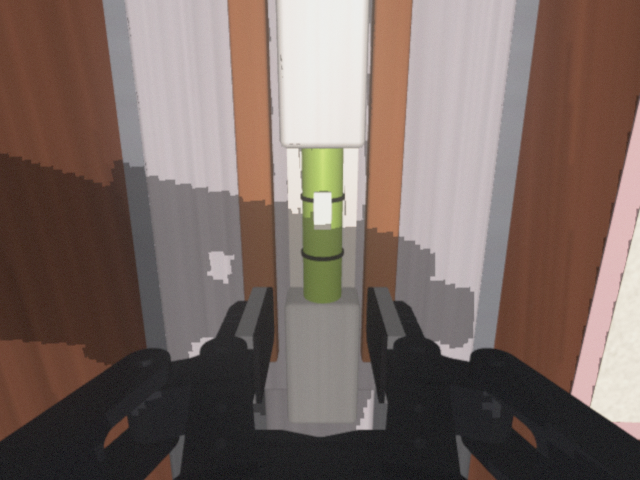

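The level lies between the strips, centre (323,60) with strip inner faces at 272 and 368. The bubble is toward the roller end, as expected. Re-grip lightly and slide.

```bash
python3 -m inch '[{"ax":0,"ay":0,"az":0,"x":0,"y":0,"z":0,"hand":1},{"ax":0,"ay":0,"az":0,"x":0,"y":0,"z":0,"hand":1},{"ax":0,"ay":0,"az":0,"x":0,"y":0,"z":0,"hand":1},{"ax":0,"ay":0,"az":0,"x":0,"y":0,"z":0,"hand":1}]' 20
python3 -m inch '[{"ax":0,"ay":0,"az":0,"x":0,"y":0,"z":8,"hand":1},{"ax":0,"ay":0,"az":0,"x":0,"y":-0.2,"z":10,"hand":1},{"ax":0,"ay":0,"az":0,"x":0,"y":-0.2,"z":10,"hand":1},{"ax":0,"ay":0,"az":0,"x":0,"y":-0.2,"z":8,"hand":1},{"ax":0,"ay":0,"az":0,"x":0,"y":-0.2,"z":4,"hand":1}]'
python3 -m inch '[{"ax":0,"ay":0,"az":0,"x":0,"y":0,"z":4,"hand":1},{"ax":0,"ay":0,"az":0,"x":0,"y":0,"z":0,"hand":1},{"ax":0,"ay":0,"az":0,"x":0,"y":0,"z":0,"hand":1}]'
python3 -m inch '[{"ax":0,"ay":0,"az":0,"x":0,"y":0,"z":3,"hand":1},{"ax":0,"ay":0,"az":0,"x":0,"y":0,"z":0,"hand":1},{"ax":0,"ay":0,"az":0,"x":0,"y":0,"z":0,"hand":1}]'
python3 - <<'E'
from h import *
s=get_state();M=R.from_quat(s["tcp_rot"]).as_matrix();print(s["eef_pos"].round(4),s["contact_force"].round(1),M.round(3)[:,1])
E
```

```text
time: 9.63
eef_pos: [0.5398, -0.1093, 0.0719]
tcp_rot: [-0.706, 0.032, -0.03, 0.707]
contact_force: [0.7, -0.5, -0.4]
opening: 0.282
time: 10.05
eef_pos: [0.5431, -0.0678, 0.0727]
tcp_rot: [-0.706, 0.032, -0.029, 0.707]
contact_force: [0.0, -0.9, -1.5]
opening: 0.275
time: 10.3
eef_pos: [0.5435, -0.0647, 0.0728]
tcp_rot: [-0.706, 0.033, -0.029, 0.707]
contact_force: [-0.7, 1.6, 0.0]
opening: 0.282
time: 10.55
eef_pos: [0.5439, -0.0625, 0.0728]
tcp_rot: [-0.706, 0.033, -0.03, 0.707]
contact_force: [-0.9, 0.9, 0.5]
opening: 0.272
[ 0.5439 -0.0625  0.0728] [-0.9  0.9  0.5] [-0.004  0.001 -1.   ]
```

```bash
python3 -m inch '[{"ax":0,"ay":0,"az":0,"x":0,"y":0,"z":2,"hand":1},{"ax":0,"ay":0,"az":0,"x":0,"y":0,"z":0,"hand":1},{"ax":0,"ay":0,"az":0,"x":0,"y":0,"z":0,"hand":1}]'
python3 -m inch '[{"ax":0,"ay":0,"az":0,"x":0,"y":0,"z":2,"hand":1},{"ax":0,"ay":0,"az":0,"x":0,"y":0,"z":0,"hand":1},{"ax":0,"ay":0,"az":0,"x":0,"y":0,"z":0,"hand":1}]'
python3 -m inch '[{"ax":0,"ay":0,"az":0,"x":0,"y":0,"z":1,"hand":1},{"ax":0,"ay":0,"az":0,"x":0,"y":0,"z":0,"hand":1},{"ax":0,"ay":0,"az":0,"x":0,"y":0,"z":0,"hand":1}]'
python3 -m inch '[{"ax":0,"ay":0,"az":0,"x":0,"y":0,"z":1,"hand":1},{"ax":0,"ay":0,"az":0,"x":0,"y":0,"z":0,"hand":1},{"ax":0,"ay":0,"az":0,"x":0,"y":0,"z":0,"hand":1}]'
```

```text
time: 10.8
eef_pos: [0.5441, -0.0607, 0.0728]
tcp_rot: [-0.706, 0.033, -0.03, 0.706]
contact_force: [1.0, -0.1, -0.3]
opening: 0.274
time: 11.05
eef_pos: [0.5443, -0.0586, 0.0729]
tcp_rot: [-0.706, 0.032, -0.03, 0.707]
contact_force: [-0.4, -1.6, -0.4]
opening: 0.277
time: 11.3
eef_pos: [0.5444, -0.0576, 0.0729]
tcp_rot: [-0.706, 0.032, -0.03, 0.707]
contact_force: [-0.2, -1.7, 1.5]
opening: 0.277
time: 11.55
eef_pos: [0.5445, -0.0566, 0.0729]
tcp_rot: [-0.706, 0.032, -0.03, 0.707]
contact_force: [-0.2, -2.2, 1.3]
opening: 0.277
```

```bash
python3 -m inch '[{"ax":0,"ay":0,"az":0,"x":0,"y":0,"z":1.5,"hand":1},{"ax":0,"ay":0,"az":0,"x":0,"y":0,"z":0,"hand":1},{"ax":0,"ay":0,"az":0,"x":0,"y":0,"z":0,"hand":1}]'
python3 -m inch '[{"ax":0,"ay":0,"az":0,"x":0,"y":0,"z":1.5,"hand":1},{"ax":0,"ay":0,"az":0,"x":0,"y":0,"z":0,"hand":1},{"ax":0,"ay":0,"az":0,"x":0,"y":0,"z":0,"hand":1}]'
python3 -m inch '[{"ax":0,"ay":0,"az":0,"x":0,"y":0,"z":1,"hand":1},{"ax":0,"ay":0,"az":0,"x":0,"y":0,"z":0,"hand":1},{"ax":0,"ay":0,"az":0,"x":0,"y":0,"z":0,"hand":1}]'
```

```text
time: 11.8
eef_pos: [0.5446, -0.055, 0.073]
tcp_rot: [-0.706, 0.032, -0.03, 0.707]
contact_force: [0.6, -1.3, 2.4]
opening: 0.277
time: 12.05
eef_pos: [0.5448, -0.0536, 0.073]
tcp_rot: [-0.706, 0.032, -0.03, 0.707]
contact_force: [0.1, -2.8, 1.8]
opening: 0.276
time: 12.3
eef_pos: [0.5449, -0.0536, 0.073]
tcp_rot: [0.707, -0.032, 0.03, -0.706]
contact_force: [-0.1, -7.1, 1.8]
opening: 0.273
```

Stop reached (−7 N along y; the position agrees with the wrist-camera estimate). Releasing.

```bash
python3 -m inch '[{"ax":0,"ay":0,"az":0,"x":0,"y":0,"z":0,"hand":0.15},{"ax":0,"ay":0,"az":0,"x":0,"y":0,"z":0,"hand":0.15},{"ax":0,"ay":0,"az":0,"x":0,"y":0,"z":0,"hand":0.15},{"ax":0,"ay":0,"az":0,"x":0,"y":-10,"z":0,"hand":0.15},{"ax":0,"ay":0,"az":0,"x":0,"y":-25,"z":0,"hand":0.15}]'
python3 -m inch '[{"ax":0,"ay":0,"az":0,"x":0,"y":-15,"z":0,"hand":-0.2},{"ax":0,"ay":0,"az":0,"x":0,"y":0,"z":0,"hand":-0.2},{"ax":0,"ay":0,"az":0,"x":0,"y":0,"z":0,"hand":-0.2},{"ax":0,"ay":0,"az":0,"x":0,"y":0,"z":0,"hand":-0.2},{"ax":0,"ay":0,"az":0,"x":0,"y":0,"z":0,"hand":-0.2}]'
python3 -m inch '[{"ax":0,"ay":0,"az":0,"x":0,"y":0,"z":0,"hand":-0.2},{"ax":0,"ay":0,"az":0,"x":0,"y":0,"z":0,"hand":-0.2},{"ax":0,"ay":0,"az":0,"x":0,"y":0,"z":0,"hand":-0.2},{"ax":0,"ay":0,"az":0,"x":0,"y":0,"z":0,"hand":-0.2},{"ax":0,"ay":0,"az":0,"x":0,"y":0,"z":0,"hand":-0.2}]'
python3 - <<'E'
from h import *
s=get_state();M=R.from_quat(s["tcp_rot"]).as_matrix();print(s["eef_pos"].round(4),s["contact_force"].round(1),M.round(3)[:,1],s["qpos"].round(2))
c=cam("wrist");cv2.imwrite("pics/w7.png",c["img"][:,:,::-1])
E
```

```text
time: 12.72
eef_pos: [0.5418, -0.0513, 0.1046]
tcp_rot: [-0.705, 0.036, -0.027, 0.707]
contact_force: [-0.3, 0.8, -0.4]
opening: 0.424
time: 13.13
eef_pos: [0.5439, -0.0522, 0.1214]
tcp_rot: [-0.706, 0.033, -0.029, 0.707]
contact_force: [-0.7, -0.3, -1.6]
opening: 0.598
time: 13.55
eef_pos: [0.5448, -0.0526, 0.1226]
tcp_rot: [-0.706, 0.033, -0.03, 0.707]
contact_force: [-0.5, -0.2, -0.0]
opening: 0.6
[ 0.5448 -0.0526  0.1226] [-0.5 -0.2 -0. ] [-0.004  0.001 -1.   ] [-0.28  0.14  1.98 -0.    1.02 -0.19]
```

View pics/w7.png

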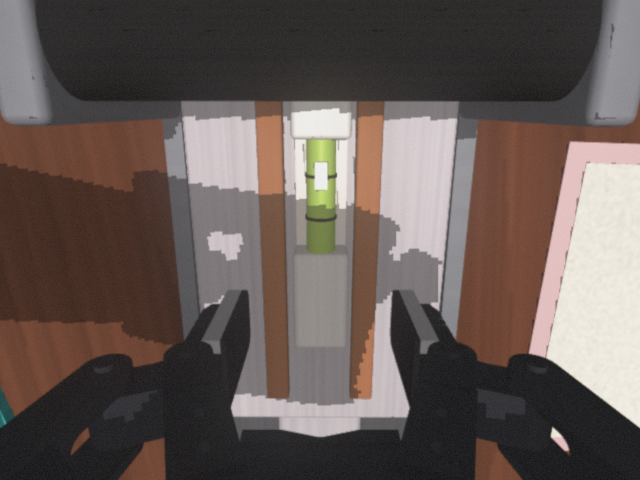

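The level is home under the roller. Vial lines are at rows 175 and 216 and the bubble centre at about row 176, so the offset is about 8.6 mm, i.e. about 0.95 rad of knob. Going to the knob.

```bash
python3 - <<'E'
from h import *
im=cv2.imread("pics/w7.png");print(im[155:240,321,:].sum(1).tolist())
E
python3 -m inch '[{"ax":0,"ay":0,"az":0,"x":0,"y":-10,"z":-20,"hand":-0.2},{"ax":0,"ay":0,"az":0,"x":0,"y":-10,"z":-36,"hand":-0.2},{"ax":0,"ay":0,"az":0,"x":-0.5,"y":0,"z":-36,"hand":-0.2},{"ax":0,"ay":0.1,"az":0,"x":-0.5,"y":0,"z":-36,"hand":-0.2},{"ax":0,"ay":0,"az":0,"x":-2,"y":0,"z":-14.5,"hand":-0.2}]'
python3 -m inch '[{"ax":0,"ay":0.11,"az":0,"x":0,"y":0,"z":0,"hand":-0.2},{"ax":0,"ay":0.11,"az":0,"x":0,"y":0,"z":0,"hand":-0.2},{"ax":0,"ay":0.11,"az":0,"x":0,"y":0,"z":0,"hand":-0.2},{"ax":0,"ay":0,"az":0,"x":0,"y":0,"z":0,"hand":-0.2},{"ax":0,"ay":0,"az":0,"x":0,"y":0,"z":0,"hand":-0.2}]'
python3 - <<'E'
from h import *
s=get_state();M=R.from_quat(s["tcp_rot"]).as_matrix();print(s["eef_pos"].round(4),np.degrees(np.arctan2(M[1,0],M[0,0])),M.round(3)[:,1],s["qpos"].round(2))
c=cam("wrist");im=c["img"][:,:,::-1].copy()
x,y=s["eef_pos"][:2];u=proj(c,[[x,y,.091],[.532,-.1945,.091]]);print(u)
for p in u: cv2.circle(im,tuple(int(v) for v in p),3,(0,0,255),1)
cv2.imwrite("pics/w8.png",im)
E
```

```text
[557, 564, 559, 555, 561, 553, 515, 619, 707, 711, 715, 712, 716, 713, 714, 716, 713, 713, 712, 713, 713, 713, 712, 712, 713, 712, 712, 712, 712, 710, 711, 711, 713, 706, 646, 518, 533, 534, 535, 533, 536, 529, 531, 530, 529, 534, 528, 529, 525, 454, 352, 332, 331, 333, 321, 330, 334, 330, 335, 331, 324, 329, 317, 284, 206, 188, 220, 282, 317, 324, 328, 322, 327, 325, 311, 327, 324, 324, 318, 327, 319, 327, 323, 324, 328]
time: 14.02
eef_pos: [0.5283, -0.1979, 0.1437]
tcp_rot: [0.705, -0.069, 0.068, -0.703]
contact_force: [0.7, 0.1, 0.5]
opening: 0.599
time: 14.43
eef_pos: [0.528, -0.1939, 0.1428]
tcp_rot: [0.684, -0.182, 0.179, -0.684]
contact_force: [0.3, 0.2, -0.5]
opening: 0.601
[ 0.528  -0.1939  0.1428] -29.523698116315124 [-0.004  0.001 -1.   ] [-0.53  0.15  1.93 -0.    1.06 -0.02]
[[320.95352542 268.08174879]
 [329.04289102 265.16750746]]
```

View pics/w8.png

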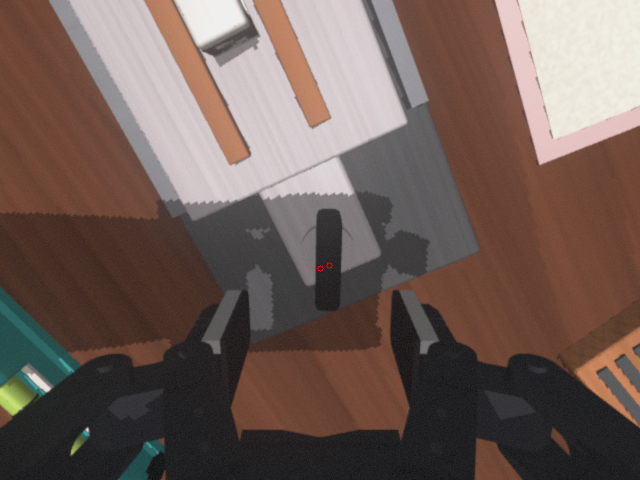

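The knob is upright in the view, centre (328,260) and aligned with the jaws. It is about +3.4 mm in x and +3.5 mm in z from the TCP. The column profile puts the bubble at about 10.8 mm, so the turn is about 1.1 rad.

```bash
python3 -m inch '[{"ax":0,"ay":0,"az":0,"x":3.4,"y":0,"z":3.5,"hand":-0.2},{"ax":0,"ay":0,"az":0,"x":0,"y":25,"z":0,"hand":-0.2},{"ax":0,"ay":0,"az":0,"x":0,"y":25,"z":0,"hand":-0.2},{"ax":0,"ay":0,"az":0,"x":0,"y":15,"z":0,"hand":-0.2},{"ax":0,"ay":0,"az":0,"x":0,"y":0,"z":0,"hand":-0.2}]'
python3 -m inch '[{"ax":0,"ay":0,"az":0,"x":0,"y":0,"z":0,"hand":-0.2},{"ax":0,"ay":0,"az":0,"x":0,"y":0,"z":0,"hand":-0.2}]'
python3 -m inch '[{"ax":0,"ay":0,"az":0,"x":0,"y":0,"z":0,"hand":1},{"ax":0,"ay":0,"az":0,"x":0,"y":0,"z":0,"hand":1},{"ax":0,"ay":0,"az":0,"x":0,"y":0,"z":0,"hand":1},{"ax":0,"ay":0,"az":0,"x":0,"y":0,"z":0,"hand":1},{"ax":0,"ay":0,"az":0,"x":0,"y":0,"z":0,"hand":1}]' 60
python3 -m inch '[{"ax":0,"ay":0,"az":0,"x":0,"y":0,"z":0,"hand":1},{"ax":0,"ay":0,"az":0,"x":0,"y":0,"z":0,"hand":1}]'
```

```text
time: 14.9
eef_pos: [0.5302, -0.1908, 0.0737]
tcp_rot: [-0.683, 0.185, -0.177, 0.684]
contact_force: [-0.9, 0.5, -0.0]
opening: 0.597
time: 15.07
eef_pos: [0.5335, -0.1928, 0.0789]
tcp_rot: [0.684, -0.182, 0.18, -0.683]
contact_force: [0.2, -0.1, -0.1]
opening: 0.599
time: 15.48
eef_pos: [0.533, -0.1927, 0.0791]
tcp_rot: [0.684, -0.182, 0.18, -0.683]
contact_force: [-2.3, 1.3, 5.8]
opening: 0.127
time: 15.65
eef_pos: [0.533, -0.1927, 0.0791]
tcp_rot: [0.684, -0.182, 0.18, -0.683]
contact_force: [-2.0, 1.2, 5.9]
opening: 0.128
```

```bash
python3 -m inch '[{"ax":0,"ay":0.1,"az":0,"x":0,"y":-1,"z":0,"hand":1},{"ax":0,"ay":0.1,"az":0,"x":0,"y":0,"z":0,"hand":1},{"ax":0,"ay":0.1,"az":0,"x":0,"y":0,"z":0,"hand":1}]'
python3 -m inch '[{"ax":0,"ay":0.1,"az":0,"x":0,"y":0,"z":0,"hand":1},{"ax":0,"ay":0.1,"az":0,"x":0,"y":0,"z":0,"hand":1},{"ax":0,"ay":0.1,"az":0,"x":0,"y":0,"z":0,"hand":1},{"ax":0,"ay":0.1,"az":0,"x":0,"y":0,"z":0,"hand":1}]'
python3 -m inch '[{"ax":0,"ay":0.1,"az":0,"x":0,"y":0,"z":0,"hand":1},{"ax":0,"ay":0.1,"az":0,"x":0,"y":0,"z":0,"hand":1},{"ax":0,"ay":0.1,"az":0,"x":0,"y":0,"z":0,"hand":1},{"ax":0,"ay":0.1,"az":0,"x":0,"y":0,"z":0,"hand":1},{"ax":0,"ay":0,"az":0,"x":0,"y":0,"z":0,"hand":1}]'
python3 - <<'E'
from h import *
s=get_state();M=R.from_quat(s["tcp_rot"]).as_matrix();print(s["eef_pos"].round(4),np.degrees(np.arctan2(M[1,0],M[0,0])),s["contact_force"],s["wrist_torque"].round(2))
E
```

```text
time: 15.9
eef_pos: [0.5336, -0.1933, 0.0792]
tcp_rot: [0.649, -0.282, 0.283, -0.648]
contact_force: [2.3, -1.4, -1.8]
opening: 0.132
time: 16.23
eef_pos: [0.5343, -0.1943, 0.0792]
tcp_rot: [0.58, -0.404, 0.407, -0.578]
contact_force: [5.0, -4.0, -4.3]
opening: 0.128
time: 16.65
eef_pos: [0.5344, -0.1954, 0.0792]
tcp_rot: [0.488, -0.51, 0.515, -0.486]
contact_force: [4.7, -8.3, -5.3]
opening: 0.13
[ 0.5344 -0.1954  0.0792] -92.87050681540434 [ 4.73218799 -8.3060826  -5.29870902] [-1.12 -0.68 -0.1 ]
```

```bash
python3 -m inch '[{"ax":0,"ay":0,"az":0,"x":0,"y":0,"z":0,"hand":-0.1},{"ax":0,"ay":0,"az":0,"x":0,"y":0,"z":0,"hand":-0.1},{"ax":0,"ay":0,"az":0,"x":0,"y":0,"z":0,"hand":-0.1},{"ax":0,"ay":0,"az":0,"x":0,"y":-20,"z":0,"hand":-0.1},{"ax":0,"ay":0,"az":0,"x":0,"y":-40,"z":0,"hand":-0.1}]'
python3 -m inch '[{"ax":0,"ay":-0.12,"az":0,"x":0,"y":0,"z":0,"hand":-0.1},{"ax":0,"ay":-0.12,"az":0,"x":0,"y":0,"z":0,"hand":-0.1},{"ax":0,"ay":-0.12,"az":0,"x":0,"y":0,"z":0,"hand":-0.1},{"ax":0,"ay":-0.12,"az":0,"x":0,"y":0,"z":0,"hand":-0.1},{"ax":0,"ay":-0.12,"az":0,"x":0,"y":0,"z":0,"hand":-0.1}]'
python3 -m inch '[{"ax":0,"ay":-0.12,"az":0,"x":0,"y":0,"z":0,"hand":-0.1},{"ax":0,"ay":-0.12,"az":0,"x":0,"y":0,"z":0,"hand":-0.1},{"ax":0,"ay":-0.12,"az":0,"x":0,"y":0,"z":0,"hand":-0.1},{"ax":0,"ay":-0.12,"az":0,"x":0,"y":0,"z":0,"hand":-0.1},{"ax":0,"ay":-0.12,"az":0,"x":0,"y":0,"z":0,"hand":-0.1}]'
python3 -m inch '[{"ax":0,"ay":-0.12,"az":0,"x":0,"y":0,"z":0,"hand":-0.1},{"ax":0,"ay":-0.12,"az":0,"x":0,"y":0,"z":0,"hand":-0.1},{"ax":0,"ay":-0.09,"az":0,"x":0,"y":0,"z":0,"hand":1},{"ax":0,"ay":0,"az":0,"x":0,"y":0,"z":20,"hand":1},{"ax":0,"ay":0,"az":0,"x":0,"y":0,"z":36,"hand":1}]'
python3 -m inch '[{"ax":0,"ay":0,"az":0,"x":0,"y":0,"z":36,"hand":1},{"ax":0,"ay":0,"az":0,"x":0,"y":0,"z":36,"hand":1},{"ax":0,"ay":0,"az":0,"x":0,"y":0,"z":13,"hand":1},{"ax":0,"ay":0,"az":0,"x":0,"y":0,"z":0,"hand":1},{"ax":0,"ay":0,"az":0,"x":0,"y":0,"z":0,"hand":1}]' 40
python3 - <<'E'
from h import *
s=get_state();M=R.from_quat(s["tcp_rot"]).as_matrix();print(s["eef_pos"].round(4),np.degrees(np.arctan2(M[1,0],M[0,0])),M[:,1].round(3))
c=cam("wrist");im=c["img"][:,:,::-1];cv2.imwrite("pics/w9.png",im)
print(proj(c,[[.5482,-.0147,.086]]))
cv2.imwrite("pics/w9c.png",np.vstack([cv2.resize(im,(400,300)),cv2.resize(im[120:270,220:420],(400,300),interpolation=cv2.INTER_CUBIC)]))
E
```

```text
time: 17.07
eef_pos: [0.5288, -0.1901, 0.1334]
tcp_rot: [-0.49, 0.517, -0.506, 0.486]
contact_force: [0.6, 0.2, 0.2]
opening: 0.55
time: 17.48
eef_pos: [0.5325, -0.1921, 0.1388]
tcp_rot: [0.619, -0.344, 0.341, -0.618]
contact_force: [-0.4, 0.3, 0.1]
opening: 0.551
time: 17.9
eef_pos: [0.5325, -0.1921, 0.1387]
tcp_rot: [-0.692, 0.146, -0.143, 0.692]
contact_force: [-0.1, -0.7, 0.6]
opening: 0.546
time: 18.32
eef_pos: [0.5378, -0.1384, 0.139]
tcp_rot: [0.707, -0.034, 0.031, -0.706]
contact_force: [0.7, -0.3, 0.1]
opening: 0.129
time: 18.73
eef_pos: [0.5451, -0.0516, 0.1388]
tcp_rot: [0.706, -0.032, 0.029, -0.706]
contact_force: [-0.3, 0.3, -1.1]
opening: 0.003
[ 0.5451 -0.0516  0.1388] -4.917570411282564 [-0.004  0.    -1.   ]
[[321.24749888 188.94505596]]
```

View pics/w9c.png

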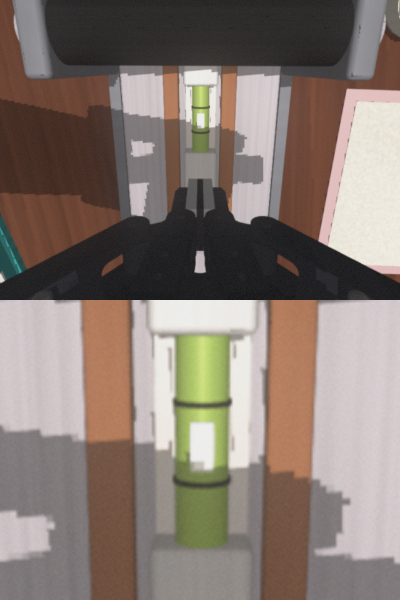

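The crop shows the bubble between the lines: lines at rows 404 and 482, bubble 422–472, about 0.9 mm from centre. Lowering the closed fingers to press.

```bash
python3 -m inch '[{"ax":0,"ay":0,"az":0,"x":0,"y":10,"z":2.5,"hand":1},{"ax":0,"ay":0,"az":0,"x":0,"y":15,"z":0,"hand":1},{"ax":0,"ay":0,"az":0,"x":0,"y":8,"z":0,"hand":1},{"ax":0,"ay":0,"az":0,"x":0,"y":3,"z":0,"hand":1},{"ax":0,"ay":0,"az":0,"x":0,"y":0,"z":0,"hand":1}]'
python3 -m inch '[{"ax":0,"ay":0,"az":0,"x":0,"y":0,"z":0,"hand":1},{"ax":0,"ay":0,"az":0,"x":0,"y":1,"z":0,"hand":1},{"ax":0,"ay":0,"az":0,"x":0,"y":0,"z":0,"hand":1},{"ax":0,"ay":0,"az":0,"x":0,"y":0,"z":0,"hand":1}]'
python3 -m inch '[{"ax":0,"ay":0,"az":0,"x":0,"y":1,"z":0,"hand":1},{"ax":0,"ay":0,"az":0,"x":0,"y":0,"z":0,"hand":1},{"ax":0,"ay":0,"az":0,"x":0,"y":0,"z":0,"hand":1}]'
```

```text
time: 19.2
eef_pos: [0.5442, -0.0501, 0.1012]
tcp_rot: [-0.706, 0.034, -0.029, 0.707]
contact_force: [0.3, -0.3, -0.0]
opening: 0.003
time: 19.53
eef_pos: [0.5456, -0.0497, 0.1024]
tcp_rot: [-0.706, 0.032, -0.03, 0.707]
contact_force: [-0.2, -0.2, 0.1]
opening: 0.0
time: 19.78
eef_pos: [0.5452, -0.0495, 0.1009]
tcp_rot: [-0.706, 0.032, -0.03, 0.707]
contact_force: [0.2, 0.2, -0.1]
opening: -0.004
```

```bash
python3 -m inch '[{"ax":0,"ay":0,"az":0,"x":0,"y":1,"z":0,"hand":1},{"ax":0,"ay":0,"az":0,"x":0,"y":1,"z":0,"hand":1},{"ax":0,"ay":0,"az":0,"x":0,"y":0,"z":0,"hand":1},{"ax":0,"ay":0,"az":0,"x":0,"y":0,"z":0,"hand":1}]'
python3 -m inch '[{"ax":0,"ay":0,"az":0,"x":0,"y":0.7,"z":0,"hand":1},{"ax":0,"ay":0,"az":0,"x":0,"y":0,"z":0,"hand":1},{"ax":0,"ay":0,"az":0,"x":0,"y":0,"z":0,"hand":1}]'
python3 -m inch '[{"ax":0,"ay":0,"az":0,"x":0,"y":0.7,"z":0,"hand":1},{"ax":0,"ay":0,"az":0,"x":0,"y":0,"z":0,"hand":1},{"ax":0,"ay":0,"az":0,"x":0,"y":0,"z":0,"hand":1}]'
```

```text
time: 20.12
eef_pos: [0.5451, -0.0495, 0.0986]
tcp_rot: [-0.706, 0.033, -0.03, 0.707]
contact_force: [0.6, 0.2, 0.1]
opening: 0.002
time: 20.37
eef_pos: [0.5452, -0.0495, 0.0981]
tcp_rot: [-0.706, 0.033, -0.03, 0.707]
contact_force: [-0.3, -0.3, 0.6]
opening: 0.003
time: 20.62
eef_pos: [0.5451, -0.0495, 0.0974]
tcp_rot: [-0.706, 0.033, -0.03, 0.707]
contact_force: [-0.4, 0.8, -0.7]
opening: -0.001
```

```bash
python3 -m inch '[{"ax":0,"ay":0,"az":0,"x":0,"y":0.7,"z":0,"hand":1},{"ax":0,"ay":0,"az":0,"x":0,"y":0,"z":0,"hand":1},{"ax":0,"ay":0,"az":0,"x":0,"y":0,"z":0,"hand":1}]'
python3 -m inch '[{"ax":0,"ay":0,"az":0,"x":0,"y":0.7,"z":0,"hand":1},{"ax":0,"ay":0,"az":0,"x":0,"y":0,"z":0,"hand":1},{"ax":0,"ay":0,"az":0,"x":0,"y":0,"z":0,"hand":1}]'
```

```text
time: 20.87
eef_pos: [0.5454, -0.0496, 0.097]
tcp_rot: [-0.706, 0.032, -0.03, 0.707]
contact_force: [0.0, -0.2, 2.0]
opening: 0.004
time: 21.12
eef_pos: [0.5455, -0.0496, 0.097]
tcp_rot: [-0.706, 0.032, -0.03, 0.707]
contact_force: [-1.8, -0.1, 5.6]
opening: -0.002
```

```bash
python3 -m inch '[{"ax":0,"ay":0,"az":0,"x":0,"y":0.8,"z":0,"hand":1},{"ax":0,"ay":0,"az":0,"x":0,"y":0,"z":0,"hand":1},{"ax":0,"ay":0,"az":0,"x":0,"y":0,"z":0,"hand":1}]'
python3 -m inch '[{"ax":0,"ay":0,"az":0,"x":0,"y":0,"z":0,"hand":1},{"ax":0,"ay":0,"az":0,"x":0,"y":0,"z":0,"hand":1},{"ax":0,"ay":0,"az":0,"x":0,"y":0,"z":0,"hand":1},{"ax":0,"ay":0,"az":0,"x":0,"y":0,"z":0,"hand":1},{"ax":0,"ay":0,"az":0,"x":0,"y":0,"z":0,"hand":1}]'
python3 -m inch '[{"ax":0,"ay":0,"az":0,"x":0,"y":0,"z":0,"hand":1},{"ax":0,"ay":0,"az":0,"x":0,"y":0,"z":0,"hand":1},{"ax":0,"ay":0,"az":0,"x":0,"y":0,"z":0,"hand":1},{"ax":0,"ay":0,"az":0,"x":0,"y":0,"z":0,"hand":1},{"ax":0,"ay":0,"az":0,"x":0,"y":0,"z":0,"hand":1}]'
python3 - <<'E'
from h import *
c=cam("wrist");im=c["img"][:,:,::-1];a=im[0:200,220:420];t=cam("top")
cv2.imwrite("pics/w10.png",np.hstack([cv2.resize(im,(400,300)),cv2.resize(im[100:300,220:420],(400,400),interpolation=cv2.INTER_CUBIC)[:300]]));cv2.imwrite("pics/w10f.png",im)
E
```

```text
time: 21.37
eef_pos: [0.5456, -0.0496, 0.097]
tcp_rot: [-0.706, 0.032, -0.03, 0.707]
contact_force: [-2.4, 1.0, 8.3]
opening: -0.0
time: 21.78
eef_pos: [0.5456, -0.0496, 0.097]
tcp_rot: [-0.706, 0.032, -0.03, 0.707]
contact_force: [-3.1, 0.9, 9.0]
opening: 0.003
time: 22.2
eef_pos: [0.5457, -0.0496, 0.097]
tcp_rot: [-0.706, 0.032, -0.03, 0.707]
contact_force: [-2.9, 0.6, 8.9]
opening: -0.003
```

View pics/w10.png

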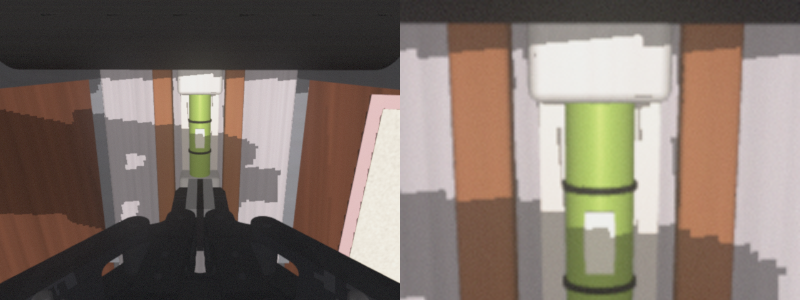

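While pressing at 9 N, the crop shows lines at rows 190 and 289 and the bubble at 212–275. The offset is about 0.7 mm, well inside 3 mm, and stable. Handing in.

```bash
python3 -c "
from plant import *
s=get_state();print(s['time'],s['contact_force'].round(1));sign_off()"
```

```text
22.3 [-3.5  0.2  8.2]
the job is handed in; nothing more can be done
```

I laid the small white spirit level between the strips, slid it under the roller against the stop, and let go of it. I then turned the black knob about 1.1 rad clockwise and finished pressing on the level with closed fingers. The job was handed in at 22.3 s.

**Stop:** contact showed about 7 N along the strips. The final position matched the wrist-camera estimate of home within about 1 mm. I did not look again at the gap to the stop block after letting go.

**Bubble:** it was about 0.7 mm from the middle while pressing, against a limit of 3 mm, and had stayed put since the view before pressing (about 0.9 mm).

**Press:** 8.2 to 9.0 N down, about 35 mm from the middle on the side away from the roller. There was also a sideways force of about 3 N.

**Camera disagreement:** the top camera's positions for the press were off by about 4 mm along the bed compared with the wrist camera. I went with the wrist camera, and the stop contact confirmed it.

**Bystanders:** I never moved near the hand roller, ink jar or carved block, but took no final picture of them.

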